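# Set the drag screw of a microplate shuttle and slide the plate home

## Task

Set the brake of the microplate shuttle: turn the thumbscrew on its carriage clockwise (seen from above) until it bottoms firmly, without forcing it, then back it off a quarter turn. Then slide the carriage gently along its rails until it is fully home against the tall end stop, with the screw left where you set it, and leave the other things on the bench alone.

Things in the scene. Friction and masses are not known exactly. Their poses are not given: they have to be found in the camera images.
- shuttle: The shuttle's base, bolted to the bench: aluminium plate 160 mm (x) by 300 mm (y) by 12 mm, with two steel rails along its y axis. Origin at the centre of its underside, z up. The tall end stop (150 mm wide, top 46 mm above the bench) stands at its +y end; the other end has only a low strip.
- carriage (a joint): Place of the carriage on the rails in m: 0 = fully home against the tall end stop (+y end of the base), growing as it stands further away along the base's -y axis, up to 0.130. It slides against about 2.5 N of friction and stays where it is left.
- carriage_table (a point): Centre of the top of the carriage table, 50 mm above the bench: aluminium, 156 mm (x) by 140 mm (y) by 10 mm, axes as the base's. A white microplate is fixed in a nest on its far (+x) half, top 65 mm above the bench; the thumbscrew and the push fin stand on its near (-x) side. It slides along the base's y axis.
- carriage_fin (a point): Middle of the push fin on the carriage, 68 mm above the bench: a black upright block 30 mm along the base's x, 12 mm thick along the base's y, from the table (50 mm) to 80 mm above the bench. Fixed to the carriage, 78 mm from the thumbscrew's axis on the -y side. Can be gripped across its 12 mm or pushed. Axes as the base's.
- knob (a point): Centre of the thumbscrew's grip bar, on its vertical turning axis, 100 mm above the bench. The black bar is 44 mm long (point x), 12 mm thick (point y) and 32 mm high (82 to 114 mm above the bench). It turns about the point's z axis (up), carrying the point's x and y round; it neither rises nor sinks. Clockwise seen from above tightens. It stays where it is left.
- screw_boss (a point): Top of the boss that carries the thumbscrew, on its axis, 74 mm above the bench; axes as the base's. Above it is the screw's collar, 32 mm in diameter, up to 82 mm. The screw starts 0.33 to 0.46 of a turn before it bottoms; the angle at which it bottoms cannot be seen and differs each time. It turns freely at about 0.035 N m of friction.
- stop (a joint): Wind-up of the hidden seat that the thumbscrew bottoms on, in rad: about 0 until the screw bottoms, then negative as it is tightened further, a stiff spring of 5 N m per rad. -0.03 (0.15 N m) is plainly bottomed, -0.12 (0.6 N m) is forcing it. It springs back when the screw is let go or backed off.
- shoe_face (a point): Centre of the underside of the brake shoe (a disc 20 mm across, 5 mm thick) below the thumbscrew, under the carriage. The screw lifts it 4.0 mm per turn anticlockwise; it just touches the brake rail when the screw bottoms. A quarter turn of backing off lifts it 1.0 mm.
- brake_rail (a point): Middle of the top face of the brake rail (the near, -x rail, under the thumbscrew), 26 mm above the bench; axes as the base's. The height of the brake shoe's face over this is the brake's gap.
- reagent_carton: Small white carton 32 x 46 x 62 mm standing loose on the bench to the right of the shuttle; origin at the centre of its underside. A bystander.
- cup_white: Small white cup 31 mm wide, 32 mm high, loose on the bench; origin at the centre of its underside. A bystander.
- kitbox_b: Flat black box 79 x 128 x 9 mm, loose on the bench; origin at the centre of its underside. A bystander.

How it is judged (in metres and radians):
On the way, in this order (a step that is already met when the one before it is completed fails the run):
1. the thumbscrew is bottomed firmly (at least 0.075 N m) (value of joint stop below -0.015 rad and z of shoe_face in the frame of brake_rail below 0.00015 m), for 0.1 s.
2. the thumbscrew is backed off a quarter turn (gap 1.0 mm, give or take 0.27 mm) with the carriage not yet home (z of shoe_face in the frame of brake_rail between 0.00073 and 0.00127 m and value of joint carriage above 0.02 m), for 0.3 s.
3. the carriage is home against the end stop (value of joint carriage below 0.003 m), for 0.1 s.
At the end, for the whole second after the job is handed in: The carriage is within 3 mm of the end stop and the thumbscrew stands a quarter turn (give or take 24 degrees: brake gap 0.73 to 1.27 mm) back from where it first bottoms (z of shoe_face in the frame of brake_rail between 0.00073 and 0.00127 m and value of joint carriage below 0.003 m); the robot touches nothing.
It fails at once if the thumbscrew is forced (over 0.6 N m) (value of joint stop below -0.12 rad).
It fails at once if the carriage is flung along faster than 0.3 m/s (velocity of joint carriage below -0.3 m/s or velocity of joint carriage above 0.3 m/s).
It fails at once if a loose bystander is moved more than 20 mm (distance of any of reagent_carton, cup_white, kitbox_b from where it was at the start of the episode above 0.02 m).
It also fails if it takes over 72 s, if anything falls off the work surface, if the arm or the gripper's body presses on something with over 40 N, if the wrist force passes 120 N, or if a joint passes its speed limit or range.

## Robot

A 7-joint arm with a two-finger parallel gripper is mounted at the origin on a cart in front of the work surface, level with it; the furniture and walls round the work are solid. World frame = base frame: x ahead of the robot, y to its left, z up, the work surface at z = 0. Lengths are in mm, angles in degrees, forces in N, time in s.
With the tool pointing down it reaches from about 350 to 900 mm from the base axis. Payload 7.2 kg.
Tool frame: the origin (TCP) lies at the very end of the fingers, on their centre line; the grasp point (between the pads) lies 19 mm behind it; z points along the fingers, y is the line along which they close (so a half turn about z gives the same grasp; the last joint's range is limited). The gripper opens to 88 mm and grips with 3 to 60 N. Pads are 20 mm wide; open, the fingers measure 115 mm over their backs; the gripper's body (75 mm by 178 mm) begins 61 mm behind the grasp point.
Start: joints at [67.368, 23.554, -0.728, 91.456, 0.321, 64.991, -4.71], TCP at [200.622, -591.929, 222.653] pointing down, gripper open.
Joint ranges: [-169.25, 169.25], [-16.82, 113.86], [-84.01, 82.57], [7.8, 145.47], [-59.2, 239.2], [7.22, 106.19], [-163.78, 163.78]. Speed limits (degrees/s): [136.94, 136.94, 172.46, 172.46, 180, 180, 180].

## Interface

Orientations are given as [roll, pitch, yaw] about the fixed x, y, z axes, in that order (R = Rz(yaw) Ry(pitch) Rx(roll)).
In Python, from station import status, vision, workorder gives the robot as it stands.
- The arm moves only by the tool apply_moves, never from a script. Its argument "series" is text: rows parted by semicolons, each of 7 numbers parted by spaces: the shift along the world's x, y, z in cm, then the turn, a rotation vector about the world's x, y, z in degrees, then the finger opening in cm, from 0 to 8.78. A call has 1 to 12 rows; each row shifts and turns the commanded pose from where the row before left it; what a row does not reach is not made up. A row lasts 1/8 s, in which the tool goes at most 62.5 mm and 10.7 degrees, less where a joint would pass 70% of its speed; a pose out of reach is approached as far as the arm can. A call is refused whole if a number of a shift passes 6.25 or a number of a turn 10.7, either way. A call with a gripper value outside its range is refused whole. The fingers move at their own pace and stop on an object; the grip force is fixed at half the most. Time passes only in rows, so rows that do not move let the fingers close. It gives the time, the measured TCP pose, the force, the opening and the grip force at its end, in the units of the state.
- status.get_obs(): the state, without advancing time (a new reading comes with each control period).
- vision.get_image(name): name is "scene" or "side" or "wrist"; returns the picture (420x560x3 uint8, red, green, blue); there is no depth.
- vision.calibration(name): a dict with "K" (3x3 intrinsics, pixels), "dist" ([k1, k2, p1, p2, k3] as OpenCV has them; the pictures are not rectified), "R" (3x3) and "t" (3): a world point X has camera coordinates R X + t. Camera axes: x right, y down, z forward; pixel columns grow to the right and rows downward; lengths in mm; the calibration is good to about 2 mm. A picture is of the moment at which its call begins: read the wrist's pose just before it. calibration takes no time and is no camera call; for the wrist camera it gives the pose at the moment of the call.
- workorder.sign_off(): hands the job in; it is judged then, once.
The state is a dict: "time_s": time; "joint_positions": joint angles; "joint_velocities": joint speeds; "joint_efforts": joint torques, N m; "eef_pos": TCP position; "orientation": TCP orientation; "contact_force": force on the tool from outside, world axes, zero at the start; "wrist_torque": the same for the moment, N m; "gripper_width": finger opening in mm; "finger_force": force on a finger pad.
Only numpy, scipy, OpenCV 4.12 (cv2) and the standard library are available. Lean on these libraries where they do the work, as an engineer would, in place of code of your own. Each camera call takes 0.05 s, during which the arm holds its last target. There are 200 camera calls.

## Working session

There is one attempt and no reset: what is moved stays moved. The work goes in short steps, Python scripts to look and compute and a tool call to move; the robot and the scene stay as the last step left them, time stands still between calls to the robot, and variables do not carry over. Pictures are saved under pics/ and viewed, at most 10 in all, crops included, and the job is handed in when it is done.

Besides the shell and the picture viewer there is one more tool, called as name(argument=value, ...) on one line, values as JSON. apply_moves: Moves the arm, as the interface text tells. Its arguments: {"type":"object","properties":{"series":{"type":"string"}},"required":["series"]}

```bash
mkdir -p pics
python3 - <<'E'
from station import status, vision
import cv2
print(status.get_obs())
for n in("scene","side"):
    c=vision.calibration(n);print(n,c)
    cv2.imwrite(f"pics/{n}0.png",vision.get_image(n)[:,:,::-1])
E
```

```text
{'time_s': 0.0, 'joint_positions': array([67.36949443, 23.59959132, -0.72625209, 91.50039549,  0.32146581,
       64.98855624, -4.71076678]), 'joint_velocities': array([ 0.01378248, -0.00842612, -0.00667446, -0.07473965, -0.07197751,
       -0.00612404, -0.02613557]), 'joint_efforts': array([-1.27479743e-03, -5.87962925e+01,  6.41160384e-01, -2.91079313e+01,
       -5.37959661e-02,  1.83448411e-02,  1.26040522e-04]), 'eef_pos': array([ 200.4109513 , -591.50941477,  221.83998818]), 'orientation': array([-1.79913814e+02,  7.47432904e-03,  1.87216186e+01]), 'contact_force': array([-0.84074875,  0.11975138,  0.70602707]), 'wrist_torque': array([-0.01449776,  0.01009743,  0.02171083]), 'finger_force': 0.0, 'gripper_width': 87.80664801382346}
scene {'K': array([[509.30534805,   0.        , 276.69643316],
       [  0.        , 509.30534805, 212.34132732],
       [  0.        ,   0.        ,   1.        ]]), 'dist': array([0.00272785, 0.        , 0.        , 0.        , 0.        ]), 'R': array([[-0.87252055, -0.48843711,  0.0117077 ],
       [-0.28639764,  0.49189908, -0.8221993 ],
       [ 0.39583365, -0.72073885, -0.56907929]]), 't': array([ 448.67249713,  211.49603119, 1249.78986441])}
side {'K': array([[423.67483264,   0.        , 277.5017104 ],
       [  0.        , 423.67483264, 213.51936512],
       [  0.        ,   0.        ,   1.        ]]), 'dist': array([0.00552063, 0.        , 0.        , 0.        , 0.        ]), 'R': array([[ 0.89653037, -0.44261172, -0.0181154 ],
       [-0.23451698, -0.43953715, -0.86706913],
       [ 0.37581257,  0.78160217, -0.49785837]]), 't': array([-470.69788765,  209.28193059, 1304.99041743])}
```

View pics/scene0.png

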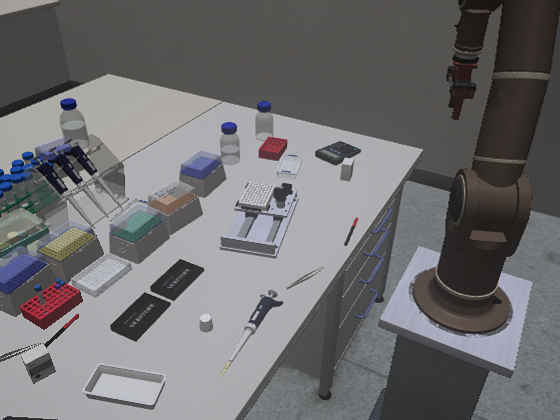

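View pics/side0.png

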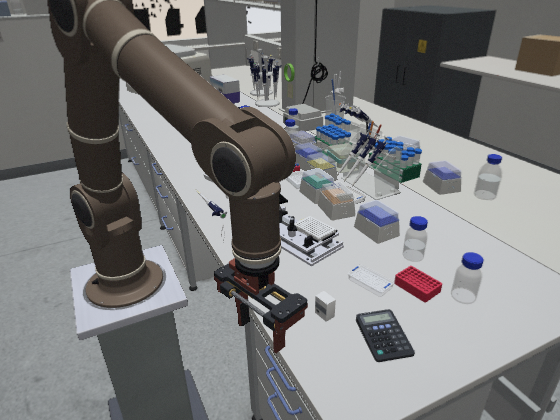

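The scene view shows the shuttle near (262,217), with the knob at about (283,192) and the carriage at the far end. The tall stop is towards the camera, at about (250,240). The side view is partly blocked by the arm. I'll enlarge the scene crop.

```bash
cat > h.py <<'E'
import numpy as np, cv2
from station import status, vision
def ray(n,uv,c=None):
    c=c or vision.calibration(n)
    p=cv2.undistortPoints(np.array([[uv]],float),c["K"],c["dist"])[0,0]
    R=np.array(c["R"]);return -R.T@c["t"], R.T@np.array([p[0],p[1],1])
def onz(n,uv,z,c=None):
    o,d=ray(n,uv,c);return o+d*(z-o[2])/d[2]
def proj(n,X,c=None):
    c=c or vision.calibration(n)
    return cv2.projectPoints(np.array(X,float).reshape(-1,1,3),cv2.Rodrigues(np.array(c["R"]))[0],np.array(c["t"]),c["K"],c["dist"])[0][:,0]
E
python3 - <<'E'
import cv2
from h import *
im=cv2.imread("pics/scene0.png")[170:260,210:310]
cv2.imwrite("pics/c0.png",cv2.resize(im,None,fx=6,fy=6,interpolation=cv2.INTER_CUBIC))
print(onz("scene",(283,190),100),onz("scene",(262,217),12))
E
```

```text
[539.23579935 -79.36491165 100.        ] [586.71106512 -40.32801586  12.        ]
```

View pics/c0.png

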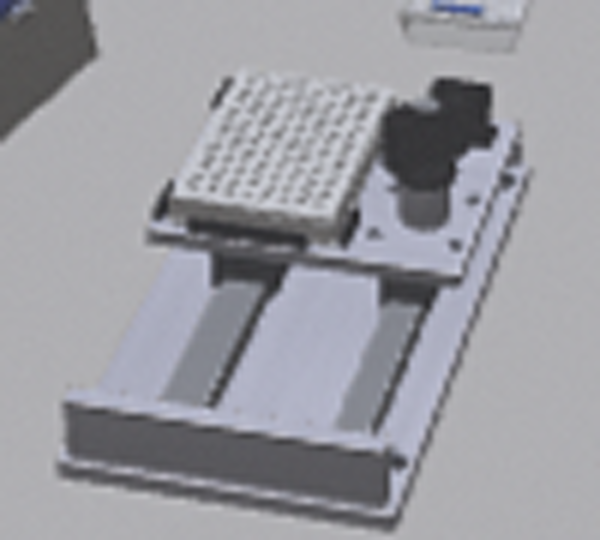

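The crop shows the base's +y edge corners at about (220,248) and (276,257.5) in full-image pixels, and the knob at about (282,194). The knob hides part of the fin behind it. I'll move the arm over for a wrist view.

apply_moves(series="2.4 4.2 0.4 0 0 5 8.7;2.4 4.2 0.4 0 0 5 8.7;2.4 4.2 0.4 0 0 5 8.7;2.4 4.2 0.4 0 0 5 8.7;2.4 4.2 0.4 0 0 5 8.7;2.4 4.2 0.4 0 0 5 8.7;2.4 4.2 0.4 0 0 5 8.7;2.4 4.2 0.4 0 0 5 8.7;2.4 4.2 0.4 0 0 5 8.7;2.4 4.2 0.4 0 0 5 8.7;2.4 4.2 0.4 0 0 5 8.7;0 0 0 0 0 0 8.7")

```text
time_s: 1.6
eef_pos: [466.0, -126.2, 266.8]
orientation: [180.0, -0.1, 74.1]
contact_force: [-0.5, -0.4, 0.1]
gripper_width: 87.0
finger_force: 0.0
```

Run:
```python
from h import *
o=status.get_obs();print(o["joint_positions"],o["eef_pos"],o["orientation"])
c=vision.calibration("wrist");im=vision.get_image("wrist")
np.save("w1.npy",np.array([c],dtype=object),allow_pickle=True)
cv2.imwrite("pics/w1.png",im[:,:,::-1])
print(c["K"][0],-c["R"].T@c["t"])
for uv in [(219.7,248.3),(276.2,257.5),(298.3,198.3)]: print(onz("scene",uv,0))
```

```text
[ 34.41921793   9.41371069 -28.03057764 105.61274129   4.73675717
  66.09587156 -11.08061859] [ 465.98824602 -126.23461885  266.80799771] [ 1.79974976e+02 -8.37786015e-02  7.41298608e+01]
[359.47631211   0.         273.91174898] [485.17471899 -56.08663766 428.35272722]
[619.93655971 131.93508363   0.        ]
[4.66204064e+02 8.85185232e+01 1.13686838e-13]
[ 548.39213256 -201.00106484    0.        ]
```

View pics/w1.png

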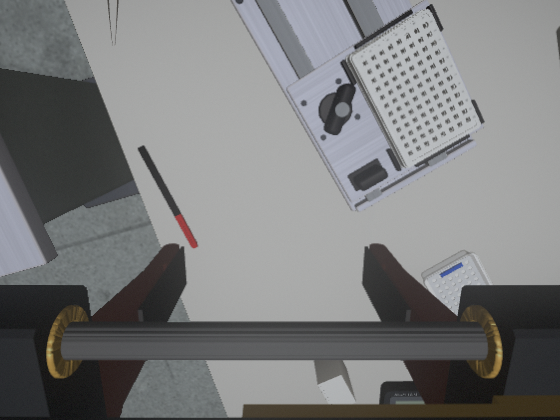

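The wrist view shows the knob bar from about (327,131) to (348,86), the fin at (368,174), the microplate, and the rails running up and left to the stop. I'll convert these to positions and enlarge the knob.

Run:
```python
from h import *
c=np.load("w1.npy",allow_pickle=True)[0]
im=cv2.imread("pics/w1.png")
for uv,z in [((327,131),114),((348,86),114),((337,108),114),((368,172),80)]: print(uv,onz("wrist",uv,z,c))
cv2.imwrite("pics/c1.png",cv2.resize(im[60:210,280:430],None,fx=4,fy=4,interpolation=cv2.INTER_CUBIC))
```

```text
(327, 131) [524.82844716 -84.45808546 114.        ]
(348, 86) [550.19527341 -53.64342848 114.        ]
(337, 108) [537.39480315 -68.30189296 114.        ]
(368, 172) [ 558.50534421 -136.58592182   80.        ]
```

View pics/c1.png

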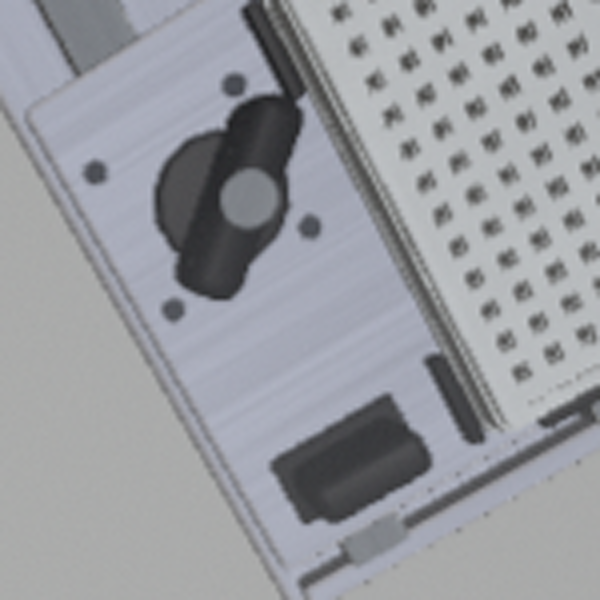

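The disc at crop (250,198), full-image (342.5,109.5), is the knob axis at its top. The bar runs in image direction (58,-158), and the fin's top centre is at about crop (365,462).

Run:
```python
from h import *
c=np.load("w1.npy",allow_pickle=True)[0]
f=lambda u,v,z:onz("wrist",(280+u/4,60+v/4),z,c)
k=f(250,198,114);a=f(221,277,114);b=f(279,119,114)
print("knob",k,np.linalg.norm(b-a),np.degrees(np.arctan2(*(b-a)[1::-1])))
# carriage table corners/edge: near left edge
p=f(30,110,50);q=f(272,560,50);print("table -x edge",p,q,np.degrees(np.arctan2(*(q-p)[1::-1])),np.linalg.norm(p-q))
# fin top corners
for u,v in[(388,395),(430,462),(272,465),(330,522),(405,418)]:print(f(u,v,80))
print(proj("scene",k))
# base frame from scene
x=np.array([153.7,43.4])/159.7;y=np.array([-x[1],x[0]])
mid=np.array([(619.9+466.2)/2,(131.9+88.5)/2]);print("x dir",x,"yaw",np.degrees(np.arctan2(x[1],x[0])),"knob rel stop end",(k[:2]-mid)@x,(k[:2]-mid)@y)
```

```text
knob [541.58312598 -70.74934452 114.        ] 33.84521859073916 55.88820652195152
table -x edge [504.91459707 -38.11084823  50.        ] [ 537.63915326 -167.63333474   50.        ] -75.82065239941645 133.59255626323574
[ 569.56529898 -126.27019303   80.        ]
[ 576.21824562 -145.18803456   80.        ]
[ 538.74781066 -135.3652841    80.        ]
[ 549.45075604 -153.23653443   80.        ]
[ 572.4349979  -132.88218996   80.        ]
[[280.91808468 187.00575534]]
x dir [0.96242956 0.27175955] yaw 15.7679948971238 knob rel stop end -50.58647519538802 -173.7523601735599
```

apply_moves(series="2 1.4 -1.8 0 0 -4.5 6;2 1.4 -1.8 0 0 -4.5 6;2 1.4 -1.8 0 0 -4.5 6;1.5 1.4 -1.8 0 0 -4.5 6;0 0 -2.5 0 0 0 6;0 0 0 0 0 0 6;0 0 0 0 0 0 6")

```text
time_s: 2.52
eef_pos: [539.5, -75.1, 170.2]
orientation: [180.0, 0.0, 55.6]
contact_force: [-0.3, 0.1, 0.6]
gripper_width: 60.0
finger_force: 0.0
```

Run:
```python
from h import *
o=status.get_obs();print(o["joint_positions"],o["eef_pos"],o["orientation"],o["wrist_torque"])
c=vision.calibration("wrist");im=vision.get_image("wrist")
np.save("w2.npy",np.array([c],dtype=object),allow_pickle=True)
cv2.imwrite("pics/w2.png",im[:,:,::-1])
print("pred knob",proj("wrist",[541.5,-70.7,114],c), "tcp",proj("wrist",o["eef_pos"],c))
```

```text
[ 23.38309535  21.07377791 -25.99357628 104.85313513  10.92738732
  56.51564686 -41.53895168] [539.53234168 -75.13931508 170.2480966 ] [1.79973654e+02 1.79343414e-02 5.56208846e+01] [ 0.00140814 -0.04507037 -0.02507332]
pred knob [[273.10135726 221.67420824]] tcp [[274.79153355 265.52925422]]
```

View pics/w2.png

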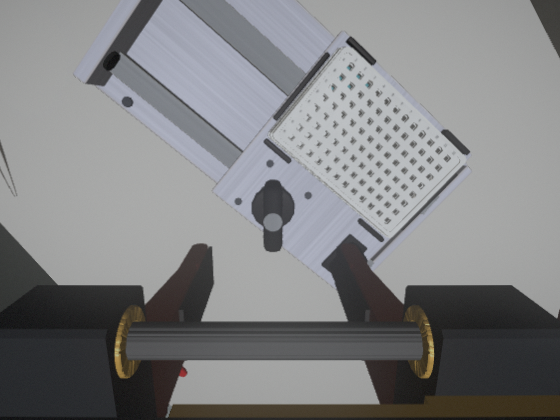

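The knob disc is at (273,222), exactly where predicted, and the bar is vertical in the image, so the jaw angle is right. I'll spin the tool +180° so that the whole clockwise turn fits in joint 7's range.

apply_moves(series="0.2 0.4 0 0 0 10 6;0 0 0 0 0 10 6;0 0 0 0 0 10 6;0 0 0 0 0 10 6;0 0 0 0 0 10 6;0 0 0 0 0 10 6;0 0 0 0 0 10 6;0 0 0 0 0 10 6;0 0 0 0 0 10 6;0 0 0 0 0 0 6")

```text
time_s: 3.82
eef_pos: [541.9, -70.8, 170.5]
orientation: [180.0, 0.1, 145.6]
contact_force: [0.2, 0.4, 0.7]
gripper_width: 59.8
finger_force: 0.0
```

apply_moves(series="0 0 0 0 0 10 6;0 0 0 0 0 10 6;0 0 0 0 0 10 6;0 0 0 0 0 10 6;0 0 0 0 0 10 6;0 0 0 0 0 10 6;0 0 0 0 0 10 6;0 0 0 0 0 10 6;0 0 0 0 0 10 6;0 0 0 0 0 0 6;0 0 0 0 0 0 6")

```text
time_s: 5.2
eef_pos: [541.7, -70.2, 169.8]
orientation: [-180.0, -0.0, -124.6]
contact_force: [0.0, -0.0, 0.2]
gripper_width: 60.3
finger_force: 0.0
```

Run:
```python
from h import *
o=status.get_obs();print(o["joint_positions"],o["eef_pos"],o["orientation"],o["wrist_torque"])
```

```text
[ 49.46414988  34.41683143 -66.12424487 103.11581196  34.53945033
  65.79795164 117.30770551] [541.68502232 -70.16779708 169.84427781] [-1.79983587e+02 -1.16423842e-02 -1.24616751e+02] [ 0.12283968 -0.14501085 -0.02304337]
```

apply_moves(series="0 0 -2 0 0 0 6;0 0 -2 0 0 0 6;0 0 -2 0 0 0 6;0 0 -1.5 0 0 0 6;0 0 -0.7 0 0 0 6;0 0 0 0 0 0 6;0 0 0 0 0 0 3;0 0 0 0 0 0 1;0 0 0 0 0 0 0;0 0 0 0 0 0 0;0 0 0 0 0 0 0;0 0 0 0 0 0 0")

```text
time_s: 6.7
eef_pos: [541.8, -70.0, 87.7]
orientation: [-180.0, 0.0, -124.3]
contact_force: [0.3, -0.9, 0.8]
gripper_width: 11.8
finger_force: 30.0
```

Run:
```python
from h import *
o=status.get_obs();print(o["joint_positions"],o["eef_pos"],o["orientation"],o["wrist_torque"],o["contact_force"])
```

```text
[ 45.75176568  39.5953682  -60.99171097 107.42436666  40.94933189
  58.27179189 112.6951848 ] [541.83119373 -69.97328161  87.73067486] [-1.79983575e+02  1.14168785e-02 -1.24279845e+02] [ 0.07717    -0.2141326  -0.03222404] [ 0.32986017 -0.94060939  0.75770476]
```

apply_moves(series="0 0 0 0 0 -8 0;0 0 0 0 0 -8 0;0 0 0 0 0 -8 0;0 0 0 0 0 -8 0;0 0 0 0 0 -8 0;0 0 0 0 0 -8 0;0 0 0 0 0 -8 0;0 0 0 0 0 -8 0;0 0 0 0 0 -8 0;0 0 0 0 0 -8 0;0 0 0 0 0 -8 0;0 0 0 0 0 -8 0")

```text
time_s: 8.2
eef_pos: [541.9, -70.7, 87.7]
orientation: [-180.0, 0.1, 139.4]
contact_force: [0.3, -2.1, -0.4]
gripper_width: 11.6
finger_force: 30.0
```

```bash
cat > s.py <<'E'
from h import *
o=status.get_obs();print(o["time_s"],o["joint_positions"].round(1),o["eef_pos"].round(1),"yaw",o["orientation"][2].round(2),"tz",o["wrist_torque"].round(3),o["contact_force"].round(1),o["gripper_width"])
E
python3 s.py
```

```text
8.2 [ 31.7  30.4 -38.7 108.2  24.5  49.9  30.1] [541.9 -70.7  87.7] yaw 139.44 tz [-0.514 -0.403  0.036] [ 0.3 -2.1 -0.4] 11.588808844173904
```

apply_moves(series="0 0 0 0 0 -6 0;0 0 0 0 0 -6 0;0 0 0 0 0 -6 0;0 0 0 0 0 -3 0;0 0 0 0 0 0 0")

```text
time_s: 8.82
eef_pos: [541.7, -70.5, 87.7]
orientation: [-180.0, 0.1, 118.7]
contact_force: [0.7, -2.6, 0.4]
gripper_width: 11.7
finger_force: 30.0
```

```bash
python3 s.py
```

```text
8.825 [ 28.1  29.  -33.8 108.5  21.1  48.7  12.3] [541.7 -70.5  87.7] yaw 118.74 tz [-0.54  -0.194  0.019] [ 0.7 -2.6  0.4] 11.684061757424393
```

apply_moves(series="0 0 0 0 0 -2 0;0 0 0 0 0 -2 0;0 0 0 0 0 0 0")

```text
time_s: 9.2
eef_pos: [541.6, -70.0, 87.7]
orientation: [-180.0, 0.0, 114.7]
contact_force: [-0.9, -3.2, 2.0]
gripper_width: 11.9
finger_force: 30.0
```

```bash
python3 s.py
```

```text
9.2 [ 27.4  28.8 -32.8 108.5  20.4  48.5   8.8] [541.6 -70.   87.7] yaw 114.69 tz [-0.676 -0.     0.009] [-0.9 -3.2  2. ] 11.925626471075617
```

apply_moves(series="0 0 0 0 0 -2 0;0 0 0 0 0 -2 0;0 0 0 0 0 0 0")

```text
time_s: 9.57
eef_pos: [541.5, -70.0, 87.7]
orientation: [-180.0, 0.0, 110.7]
contact_force: [-2.0, -2.7, 2.8]
gripper_width: 11.7
finger_force: 30.0
```

```bash
python3 s.py
```

```text
9.575 [ 26.7  28.6 -31.9 108.6  19.8  48.3   5.3] [541.5 -70.   87.7] yaw 110.68 tz [-0.736  0.256  0.124] [-2.  -2.7  2.8] 11.746648500806572
```

apply_moves(series="0 0 0 0 0 -1 0;0 0 0 0 0 0 0")

```text
time_s: 9.82
eef_pos: [541.5, -69.9, 87.7]
orientation: [-180.0, 0.0, 109.7]
contact_force: [-1.8, -3.3, 4.3]
gripper_width: 11.5
finger_force: 30.0
```

```bash
python3 s.py
```

```text
9.825 [ 26.6  28.5 -31.7 108.6  19.6  48.3   4.5] [541.5 -69.9  87.7] yaw 109.71 tz [-0.781  0.363  0.013] [-1.8 -3.3  4.3] 11.501591428088105
```

```bash
cat > s.py <<'E'
from h import *
T=[]
for i in range(4):
    o=status.get_obs();T.append(np.r_[o["wrist_torque"],o["contact_force"],o["orientation"][2]])
    if i<3: vision.get_image("wrist")
T=np.array(T)
print(o["time_s"],o["eef_pos"].round(1),"tz",T[:,2].round(3),"mean",T.mean(0).round(3),o["gripper_width"])
E
python3 s.py
```

```text
9.975 [541.5 -70.   87.6] tz [ 0.013 -0.023  0.075  0.052] mean [-7.68000e-01  3.81000e-01  2.90000e-02 -2.06700e+00 -3.31000e+00
  3.78300e+00  1.09724e+02] 11.559182493565602
```

apply_moves(series="0 0 0 0 0 -2 0;0 0 0 0 0 0 0")

```text
time_s: 10.22
eef_pos: [541.5, -70.0, 87.7]
orientation: [-180.0, 0.0, 107.7]
contact_force: [-2.9, -3.4, 3.9]
gripper_width: 11.7
finger_force: 30.0
```

```bash
python3 s.py
```

```text
10.375 [541.5 -70.   87.6] tz [ 0.06  -0.017  0.013  0.001] mean [-7.7800e-01  5.6500e-01  1.4000e-02 -2.6780e+00 -2.8030e+00  4.3450e+00
  1.0771e+02] 11.619022787679356
```

Still turning freely, with torque noise of about 0.04 N·m. I'll carry on in 3° steps.

apply_moves(series="0 0 0 0 0 -1.5 0;0 0 0 0 0 -1.5 0;0 0 0 0 0 0 0")

```text
time_s: 10.75
eef_pos: [541.5, -70.0, 87.6]
orientation: [-180.0, 0.0, 104.7]
contact_force: [-3.7, -2.5, 4.9]
gripper_width: 11.7
finger_force: 30.0
```

```bash
python3 s.py
```

```text
10.9 [541.5 -70.   87.6] tz [ 0.03  -0.009  0.045  0.056] mean [-8.42000e-01  7.59000e-01  3.00000e-02 -3.74500e+00 -3.12900e+00
  5.14500e+00  1.04716e+02] 11.739439530758663
```

apply_moves(series="0 0 0 0 0 -1.5 0;0 0 0 0 0 -1.5 0;0 0 0 0 0 0 0")

```text
time_s: 11.28
eef_pos: [541.4, -70.0, 87.6]
orientation: [-180.0, 0.0, 101.7]
contact_force: [-4.9, -3.2, 5.8]
gripper_width: 12.1
finger_force: 30.0
```

```bash
python3 s.py
```

```text
11.425 [541.5 -69.9  87.6] tz [-0.02   0.023  0.029 -0.004] mean [-8.12000e-01  8.00000e-01  7.00000e-03 -3.69700e+00 -2.77500e+00
  5.27400e+00  1.01725e+02] 12.150666639254965
```

apply_moves(series="0 0 0 0 0 -1.5 0;0 0 0 0 0 -1.5 0;0 0 0 0 0 0 0")

```text
time_s: 11.8
eef_pos: [541.4, -70.0, 87.6]
orientation: [-180.0, 0.0, 98.7]
contact_force: [-4.3, -3.2, 5.6]
gripper_width: 11.9
finger_force: 30.0
```

```bash
python3 s.py
```

```text
11.95 [541.4 -70.   87.6] tz [0.092 0.029 0.085 0.036] mean [-8.3200e-01  8.4900e-01  6.1000e-02 -4.0170e+00 -3.2570e+00  5.3630e+00
  9.8725e+01] 11.758822044579352
```

apply_moves(series="0 0 0 0 0 -1 0;0 0 0 0 0 -1 0;0 0 0 0 0 0 0")

```text
time_s: 12.32
eef_pos: [541.3, -70.0, 87.6]
orientation: [-180.0, 0.0, 96.7]
contact_force: [-4.6, -2.8, 5.6]
gripper_width: 12.1
finger_force: 30.0
```

```bash
python3 s.py
```

```text
12.475 [541.4 -70.   87.6] tz [-0.023  0.048 -0.021  0.068] mean [-8.1700e-01  8.3100e-01  1.8000e-02 -4.1610e+00 -3.0880e+00  5.7800e+00
  9.6727e+01] 11.743933983501568
```

apply_moves(series="0 0 0 0 0 -1.5 0;0 0 0 0 0 -1.5 0;0 0 0 0 0 0 0")

```text
time_s: 12.85
eef_pos: [541.4, -70.0, 87.6]
orientation: [-180.0, 0.0, 93.7]
contact_force: [-3.8, -3.3, 4.9]
gripper_width: 12.2
finger_force: 30.0
```

```bash
python3 s.py
```

```text
13.0 [541.3 -70.   87.6] tz [-0.056  0.023  0.036  0.042] mean [-8.0500e-01  8.9100e-01  1.1000e-02 -4.1190e+00 -3.8140e+00  5.3670e+00
  9.3723e+01] 11.643381929223025
```

apply_moves(series="0 0 0 0 0 -1.5 0;0 0 0 0 0 -1.5 0;0 0 0 0 0 0 0")

```text
time_s: 13.38
eef_pos: [541.3, -70.0, 87.6]
orientation: [-180.0, 0.0, 90.7]
contact_force: [-4.1, -3.3, 5.9]
gripper_width: 11.7
finger_force: 30.0
```

```bash
python3 s.py
```

```text
13.525 [541.4 -70.   87.6] tz [0.168 0.244 0.207 0.216] mean [-0.829  0.909  0.208 -4.257 -3.437  5.817 90.756] 11.917900787337947
```

apply_moves(series="0 0 0 0 0 -1 0;0 0 0 0 0 0 0")

```text
time_s: 13.78
eef_pos: [541.3, -70.0, 87.6]
orientation: [-180.0, 0.0, 89.8]
contact_force: [-4.3, -2.6, 6.0]
gripper_width: 11.9
finger_force: 30.0
```

```bash
python3 s.py
```

```text
13.925 [541.3 -70.   87.6] tz [0.348 0.266 0.299 0.306] mean [-0.851  0.913  0.305 -4.507 -3.509  5.648 89.767] 12.021164103994739
```

The screw is bottomed at yaw ≈ 92.9, so I'll back off to yaw ≈ 183.

apply_moves(series="0 0 0 0 0 4 0;0 0 0 0 0 8 0;0 0 0 0 0 8 0;0 0 0 0 0 9 0;0 0 0 0 0 9 0;0 0 0 0 0 9 0;0 0 0 0 0 9 0;0 0 0 0 0 9 0;0 0 0 0 0 9 0;0 0 0 0 0 9 0;0 0 0 0 0 8 0;0 0 0 0 0 2 0")

```text
time_s: 15.42
eef_pos: [541.9, -69.2, 87.7]
orientation: [179.9, 0.0, -177.2]
contact_force: [-2.8, -0.5, 3.9]
gripper_width: 11.8
finger_force: 30.0
```

apply_moves(series="0 0 0 0 0 0 0;0 0 0 0 0 0 0;0 0 0 0 0 0 0;0 0 0 0 0 0 0")

```text
time_s: 15.92
eef_pos: [541.8, -69.3, 87.7]
orientation: [180.0, 0.0, -177.3]
contact_force: [-0.8, 2.0, 1.5]
gripper_width: 11.7
finger_force: 30.0
```

```bash
python3 s.py
```

```text
16.075 [541.8 -69.4  87.7] tz [ 0.005  0.005 -0.005  0.02 ] mean [ 6.30000e-01 -7.00000e-03  6.00000e-03 -6.06000e-01  2.11800e+00
  1.74300e+00 -1.77267e+02] 11.936399988498273
```

apply_moves(series="0 0 0 0 0 0 4;0 0 0 0 0 0 4;0 0 0 0 0 0 4;0 0 0 0 0 0 4;0 0 2 0 0 0 4;0 0 3 0 0 0 4;0 0 3 0 0 0 4;0 0 1 0 0 0 4;0 0 0 0 0 0 4")

```text
time_s: 17.2
eef_pos: [541.9, -70.1, 178.4]
orientation: [-180.0, 0.1, -177.3]
contact_force: [-0.0, -0.2, -0.2]
gripper_width: 39.8
finger_force: 0.0
```

Run:
```python
from h import *
o=status.get_obs();print(o["joint_positions"].round(1),o["eef_pos"],o["orientation"])
c=vision.calibration("wrist");im=vision.get_image("wrist")
np.save("w3.npy",np.array([c],dtype=object),allow_pickle=True)
cv2.imwrite("pics/w3.png",im[:,:,::-1])
print("pred knob",proj("wrist",[541.5,-70.2,114],c),"fin",proj("wrist",[561.8,-145.5,80],c))
```

```text
[ 42.5  27.7 -53.6 103.   25.1  62.   72.6] [541.88559823 -70.1029223  178.35496356] [-1.79960142e+02  7.37154789e-02 -1.77293735e+02]
pred knob [[273.34143403 224.81046609]] fin [[173.66894866 231.724906  ]]
```

View pics/w3.png

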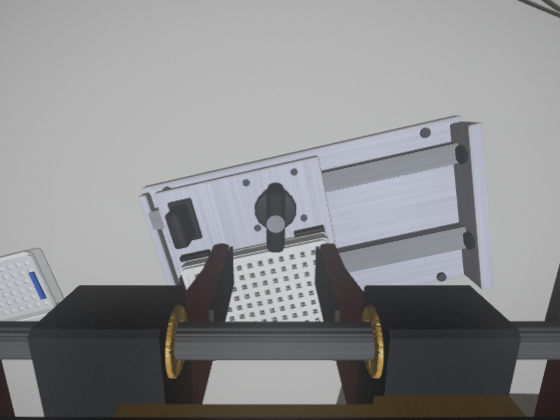

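The wrist view shows the knob at (276,224), clear of the gripper, with its bar upright in the image as set. The fin spans about (168–200, 199–248). The base's near edge runs from (145,187) to (460,117).

Run:
```python
from h import *
c=np.load("w3.npy",allow_pickle=True)[0]
a=onz("wrist",(145,187),12,c);b=onz("wrist",(460,117),12,c);d=b-a
print(a,b,np.linalg.norm(d),np.degrees(np.arctan2(d[1],d[0])))
print("fin",onz("wrist",(181,226),78,c),"stop inner x-edge mid",onz("wrist",(465,200),46,c))
a=onz("wrist",(165,193),50,c);b=onz("wrist",(318,157),50,c);d=b-a;print(np.linalg.norm(d),np.degrees(np.arctan2(d[1],d[0])))
```

```text
[ 543.52402835 -189.95472871   12.        ] [466.55412827  91.26096462  12.        ] 291.5589677847244 105.30720138380418
fin [ 557.60143415 -140.31709371   78.        ] stop inner x-edge mid [533.7846073   91.08750436  46.        ]
128.9344534539598 106.08710655627843
```

apply_moves(series="0.8 -3 0 0 0 4 0;0.8 -3 0 0 0 4 0;0.8 -3 0 0 0 4 0;0.5 -2.4 0 0 0 0.6 0;0 0 0 0 0 0 0;0 0 -4 0 0 0 0;0 0 -4 0 0 0 0;0 0 -3 0 0 0 0;0 0 -1 0 0 0 0;0 0 0 0 0 0 0;0 0 0 0 0 0 0")

```text
time_s: 18.62
eef_pos: [571.4, -183.6, 58.9]
orientation: [-180.0, 0.1, -164.7]
contact_force: [0.6, -1.3, 0.3]
gripper_width: 0.7
finger_force: 0.0
```

```bash
python3 s.py
```

```text
18.775 [ 571.2 -184.1   58.7] tz [0.004 0.055 0.016 0.009] mean [ 8.20000e-02 -1.08000e-01  2.10000e-02 -1.80000e-01 -4.06000e-01
 -1.14000e-01 -1.64676e+02] 0.22344953107483237
```

apply_moves(series="-0.13 0.5 0 0 0 0 0;-0.13 0.5 0 0 0 0 0;-0.13 0.5 0 0 0 0 0;-0.13 0.5 0 0 0 0 0;-0.13 0.5 0 0 0 0 0;-0.2 0.7 0 0 0 0 0;-0.2 0.7 0 0 0 0 0;-0.2 0.7 0 0 0 0 0;-0.2 0.7 0 0 0 0 0;-0.2 0.7 0 0 0 0 0;-0.2 0.7 0 0 0 0 0;0 0 0 0 0 0 0")

```text
time_s: 20.27
eef_pos: [551.6, -115.7, 57.7]
orientation: [180.0, -0.0, -164.6]
contact_force: [0.5, 0.1, -0.6]
gripper_width: 0.3
finger_force: 0.0
```

```bash
python3 s.py
python3 - <<'E'
from h import *
cv2.imwrite("pics/s4.png",cv2.resize(vision.get_image("scene")[160:270,200:330,::-1],None,fx=5,fy=5,interpolation=cv2.INTER_CUBIC))
E
```

```text
20.425 [ 551.8 -116.7   57.6] tz [-0.018 -0.007 -0.004 -0.011] mean [ 7.10000e-02 -1.42000e-01 -1.00000e-02 -7.70000e-02 -1.90000e-01
  3.03000e-01 -1.64632e+02] 0.22679674081166246
```

View pics/s4.png

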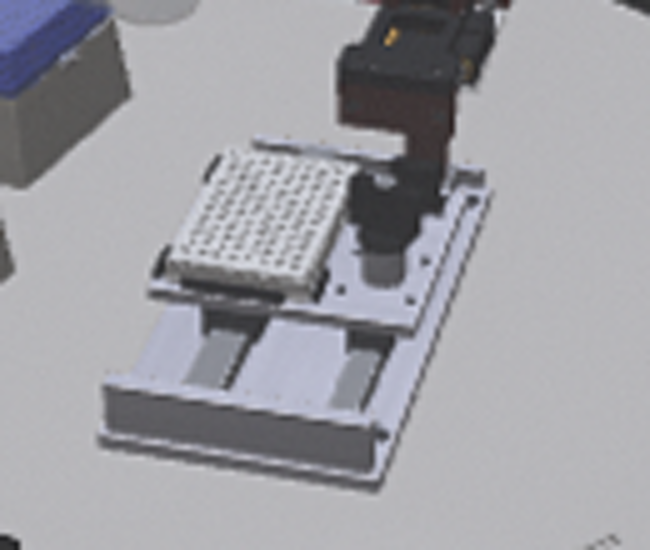

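The carriage is sliding towards the stop and the gripper is clear of the knob.

apply_moves(series="-0.13 0.5 0 0 0 0 0;-0.13 0.5 0 0 0 0 0;-0.13 0.5 0 0 0 0 0;-0.13 0.5 0 0 0 0 0;-0.13 0.5 0 0 0 0 0;-0.13 0.5 0 0 0 0 0;-0.13 0.5 0 0 0 0 0;-0.13 0.5 0 0 0 0 0;0 0 0 0 0 0 0")

```text
time_s: 21.6
eef_pos: [542.0, -75.7, 57.9]
orientation: [179.9, 0.1, -164.6]
contact_force: [0.4, -0.6, -0.4]
gripper_width: 0.3
finger_force: 0.0
```

```bash
python3 s.py
python3 - <<'E'
from h import *
cv2.imwrite("pics/s5.png",cv2.resize(vision.get_image("scene")[160:270,200:330,::-1],None,fx=5,fy=5,interpolation=cv2.INTER_CUBIC))
E
```

```text
21.75 [542.2 -76.2  57.9] tz [-0.024  0.026  0.025 -0.072] mean [ 6.10000e-02 -1.20000e-01 -1.10000e-02  2.56000e-01 -2.20000e-01
  3.30000e-02 -1.64631e+02] 0.12759768639556204
```

View pics/s5.png

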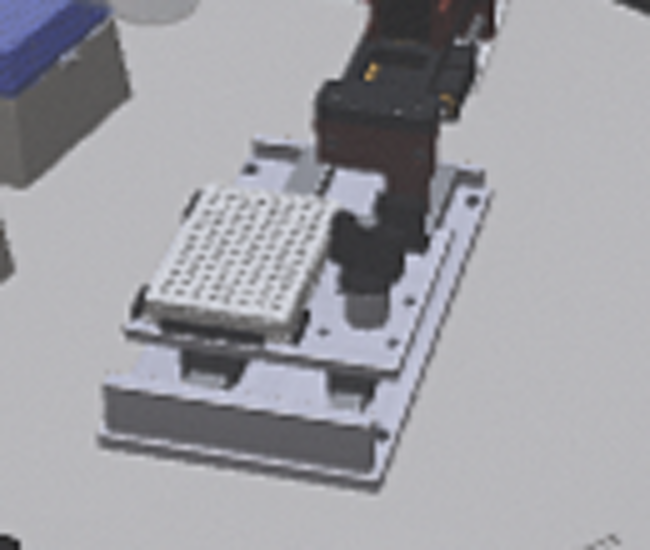

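The gap to the stop is now roughly 40 mm. I'll continue slowly and watch the force.

apply_moves(series="-0.13 0.5 0 0 0 0 0;-0.13 0.5 0 0 0 0 0;-0.13 0.5 0 0 0 0 0;-0.13 0.5 0 0 0 0 0;-0.13 0.5 0 0 0 0 0;-0.08 0.3 0 0 0 0 0;-0.08 0.3 0 0 0 0 0;-0.08 0.3 0 0 0 0 0;0 0 0 0 0 0 0")

```text
time_s: 22.92
eef_pos: [533.2, -45.0, 57.7]
orientation: [-179.8, -0.0, -164.8]
contact_force: [2.2, -7.4, 1.4]
gripper_width: 0.5
finger_force: 4.0
```

```bash
python3 s.py
```

```text
23.075 [533.2 -44.9  57.7] tz [ 0.039 -0.01   0.035  0.03 ] mean [-1.57900e+00 -4.59000e-01  2.30000e-02  1.69000e+00 -7.83700e+00
  1.69700e+00 -1.64761e+02] 0.24278714753257757
```

apply_moves(series="-0.08 0.3 0 0 0 0 0;-0.05 0.2 0 0 0 0 0;0 0 0 0 0 0 0")

```text
time_s: 23.45
eef_pos: [533.2, -44.9, 57.8]
orientation: [-179.5, -0.0, -165.0]
contact_force: [5.9, -19.8, -0.2]
gripper_width: 0.6
finger_force: 10.5
```

```bash
python3 s.py
```

```text
23.6 [533.2 -44.9  57.8] tz [0.102 0.073 0.069 0.106] mean [-4.20000e+00 -1.37900e+00  8.70000e-02  6.08100e+00 -2.05200e+01
  4.89000e-01 -1.64967e+02] 0.7180510952329591
```

The carriage hit a hard stop with 20 N of push and no motion, so it's home. I'll retreat.

apply_moves(series="0.13 -0.5 0 0 0 0 0;0.13 -0.5 0 0 0 0 0;0.2 -0.8 0 0 0 0 0;0.3 -1 0 0 0 0 0;0.3 -1 0 0 0 0 0;0 0 3 0 0 0 0;0 0 4 0 0 0 0;0 0 4 0 0 0 0;0.8 -3 3 0 0 0 0;0.8 -3 2 0 0 0 0;0.8 -3 0 0 0 0 0;0 0 0 0 0 0 0")

```text
time_s: 25.1
eef_pos: [566.2, -169.3, 217.3]
orientation: [-180.0, -0.0, -164.9]
contact_force: [-0.0, -0.1, -0.2]
gripper_width: 0.6
finger_force: 0.0
```

```bash
python3 s.py
python3 - <<'E'
from h import *
cv2.imwrite("pics/s6.png",cv2.resize(vision.get_image("scene")[160:270,200:330,::-1],None,fx=5,fy=5,interpolation=cv2.INTER_CUBIC))
E
```

```text
25.25 [ 565.8 -165.   217.5] tz [ 0.018  0.006 -0.012 -0.04 ] mean [ 7.80000e-02 -9.60000e-02 -7.00000e-03  1.39000e-01  6.23000e-01
 -2.43000e-01 -1.64766e+02] 0.25726846921279917
```

View pics/s6.png

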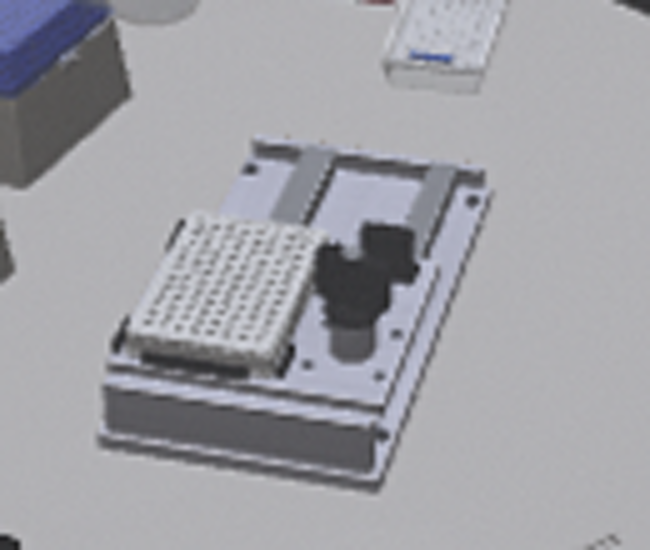

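The view shows the carriage against the tall stop, with the knob undisturbed and the arm clear.

```bash
python3 -c "
from station import workorder
print(workorder.sign_off())"
```

```text
the job is handed in; nothing more can be done
None
```

I bottomed the thumbscrew at about 0.3 N·m, backed it off about 90°, and slid the carriage up against the tall end stop. I then withdrew the arm and handed the job in; no verdict came back.

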